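Transfer samples to the receiving rack in reverse order

TASK

Move the four sample containers from the grey stock rack to the green receiving rack, in reverse order: the container that stands next to the yellow end of the stock rack goes into the place farthest from the yellow end of the green rack, the second into the second farthest, and so on. Keep each upright, set it down gently (do not drop it) on the middle of the white disc of its place, and leave all four standing there, released.

Things in the scene. Friction and masses are not known exactly. Their poses are not given: they have to be found in the camera images.
- stock_rack: grey rack, fixed; holds all at the start. Four places along y at x = 0, y = +0.114, +0.038, -0.038, -0.114 m, each a flush black disc, 62 mm across, on a floor 8 mm above the bench (x -0.068 to +0.042); ribs between, 3 mm thick, 5 mm high; no side walls. Yellow block, 18 mm high, at its +y (left) end. Origin: bench level, mid-row; x away from the robot, yaw to 0.15 rad. In front or behind.
- receiving_rack: green rack, fixed; empty at the start. Four places along y at x = 0, y = +0.114, +0.038, -0.038, -0.114 m, each a flush white disc, 62 mm across, on a floor 8 mm above the bench (x -0.042 to +0.042); ribs between, 3 mm thick, 5 mm high; no side walls. Yellow block, 18 mm high, at its +y (left) end. Origin: bench level, mid-row; x away from the robot, yaw to 0.15 rad. Rows 125 mm apart or more.
- black_cap_bottle: clear glass bottle with brown content and a black screw cap: body 40 mm diameter up to 77 mm, cap 26 mm diameter, 89 mm high in all, 85 g. Origin: centre of its underside; z up. Starts upright in the stock rack place that has the tag of its colour, within 6 mm of the centre; any yaw. Weight varies by a third.
- amber_bottle: amber glass bottle with a cream-white screw cap: body 52 mm diameter up to 101 mm, cap 33 mm diameter, 116 mm high in all, 103 g. Origin: centre of its underside; z up. Starts upright in the stock rack place that has the tag of its colour, within 6 mm of the centre; any yaw. Weight varies by a third.
- red_cap_bottle: small clear glass bottle with a red screw cap: body 34 mm diameter up to 60 mm, cap 22 mm diameter, 69 mm high in all, 87 g. Origin: centre of its underside; z up. Starts upright in the stock rack place that has the tag of its colour, within 6 mm of the centre; any yaw. Weight varies by a third.
- blue_lid_jar: low white jar with a wide blue screw lid: jar 43 mm diameter up to 23 mm, lid 46 mm diameter from there to the top at 36 mm, 70 g; its lid does not come off. Origin: centre of its underside; z up. Starts upright in the stock rack place that has the tag of its colour, within 6 mm of the centre; any yaw. Weight varies by a third.
- tag_black: flat black tag, 14 x 44 mm, fixed in the stock rack's floor (1 mm proud), 56 mm toward the rack's -x from the centre of a place: the place where the bottle with the black cap starts. It stays there; tags are shuffled among the four places. Origin: centre of its underside, 2 mm below the rack's floor; axes as the rack's.
- tag_cream: flat cream-white tag, 14 x 44 mm, fixed in the stock rack's floor (1 mm proud), 56 mm toward the rack's -x from the centre of a place: the place where the amber bottle with the cream-white cap starts. It stays there; tags are shuffled among the four places. Origin: centre of its underside, 2 mm below the rack's floor; axes as the rack's.
- tag_red: flat red tag, 14 x 44 mm, fixed in the stock rack's floor (1 mm proud), 56 mm toward the rack's -x from the centre of a place: the place where the small bottle with the red cap starts. It stays there; tags are shuffled among the four places. Origin: centre of its underside, 2 mm below the rack's floor; axes as the rack's.
- tag_blue: flat blue tag, 14 x 44 mm, fixed in the stock rack's floor (1 mm proud), 56 mm toward the rack's -x from the centre of a place: the place where the jar with the blue lid starts. It stays there; tags are shuffled among the four places. Origin: centre of its underside, 2 mm below the rack's floor; axes as the rack's.

How it is judged (in metres and radians):
At the end, for the whole second after the job is handed in: Each container stands upright (within 0.1 rad), at rest and released on the green rack's floor, its axis within 12 mm, along and across the row, of the centre of its place; counted from the yellow ends, the order is the reverse of the starting order, which the colour tags show (((y of tag_black in the frame of stock_rack between 0.094 and 0.134 m and y of black_cap_bottle in the frame of receiving_rack between -0.126 and -0.102 m) or (y of tag_black in the frame of stock_rack between 0.018 and 0.058 m and y of black_cap_bottle in the frame of receiving_rack between -0.05 and -0.026 m) or (y of tag_black in the frame of stock_rack between -0.058 and -0.018 m and y of black_cap_bottle in the frame of receiving_rack between 0.026 and 0.05 m) or (y of tag_black in the frame of stock_rack between -0.134 and -0.094 m and y of black_cap_bottle in the frame of receiving_rack between 0.102 and 0.126 m)) and x of black_cap_bottle in the frame of receiving_rack between -0.012 and 0.012 m and z of black_cap_bottle in the frame of receiving_rack between 0.004 and 0.012 m and angle between each of black_cap_bottle, amber_bottle, red_cap_bottle, blue_lid_jar's own z axis and vertical below 0.1 rad and linear speed of each of black_cap_bottle, amber_bottle, red_cap_bottle, blue_lid_jar below 0.02 m/s and contact force between each of black_cap_bottle, amber_bottle, red_cap_bottle, blue_lid_jar and the fingers below 0.05 N and ((y of tag_cream in the frame of stock_rack between 0.094 and 0.134 m and y of amber_bottle in the frame of receiving_rack between -0.126 and -0.102 m) or (y of tag_cream in the frame of stock_rack between 0.018 and 0.058 m and y of amber_bottle in the frame of receiving_rack between -0.05 and -0.026 m) or (y of tag_cream in the frame of stock_rack between -0.058 and -0.018 m and y of amber_bottle in the frame of receiving_rack between 0.026 and 0.05 m) or (y of tag_cream in the frame of stock_rack between -0.134 and -0.094 m and y of amber_bottle in the frame of receiving_rack between 0.102 and 0.126 m)) and x of amber_bottle in the frame of receiving_rack between -0.012 and 0.012 m and z of amber_bottle in the frame of receiving_rack between 0.004 and 0.012 m and ((y of tag_red in the frame of stock_rack between 0.094 and 0.134 m and y of red_cap_bottle in the frame of receiving_rack between -0.126 and -0.102 m) or (y of tag_red in the frame of stock_rack between 0.018 and 0.058 m and y of red_cap_bottle in the frame of receiving_rack between -0.05 and -0.026 m) or (y of tag_red in the frame of stock_rack between -0.058 and -0.018 m and y of red_cap_bottle in the frame of receiving_rack between 0.026 and 0.05 m) or (y of tag_red in the frame of stock_rack between -0.134 and -0.094 m and y of red_cap_bottle in the frame of receiving_rack between 0.102 and 0.126 m)) and x of red_cap_bottle in the frame of receiving_rack between -0.012 and 0.012 m and z of red_cap_bottle in the frame of receiving_rack between 0.004 and 0.012 m and ((y of tag_blue in the frame of stock_rack between 0.094 and 0.134 m and y of blue_lid_jar in the frame of receiving_rack between -0.126 and -0.102 m) or (y of tag_blue in the frame of stock_rack between 0.018 and 0.058 m and y of blue_lid_jar in the frame of receiving_rack between -0.05 and -0.026 m) or (y of tag_blue in the frame of stock_rack between -0.058 and -0.018 m and y of blue_lid_jar in the frame of receiving_rack between 0.026 and 0.05 m) or (y of tag_blue in the frame of stock_rack between -0.134 and -0.094 m and y of blue_lid_jar in the frame of receiving_rack between 0.102 and 0.126 m)) and x of blue_lid_jar in the frame of receiving_rack between -0.012 and 0.012 m and z of blue_lid_jar in the frame of receiving_rack between 0.004 and 0.012 m); the robot touches nothing.
It fails at once if a container is tipped by more than 0.5 rad (angle between any of black_cap_bottle, amber_bottle, red_cap_bottle, blue_lid_jar's own z axis and vertical above 0.5 rad).
It fails at once if a container is let go more than 40 mm above a rack's floor ((height (world z) of black_cap_bottle above 0.048 m and contact force between black_cap_bottle and the fingers below 0.01 N) or (height (world z) of amber_bottle above 0.048 m and contact force between amber_bottle and the fingers below 0.01 N) or (height (world z) of red_cap_bottle above 0.048 m and contact force between red_cap_bottle and the fingers below 0.01 N) or (height (world z) of blue_lid_jar above 0.048 m and contact force between blue_lid_jar and the fingers below 0.01 N)).
It also fails if it takes over 109 s, if anything falls off the work surface, if the arm or the gripper's body presses on something with over 40 N, if the wrist force passes 120 N, or if a joint passes its speed limit or range.

ROBOT

A 6-joint arm with a two-finger parallel gripper is mounted at the origin on a cart in front of the work surface, level with it; the furniture and walls round the work are solid. World frame = base frame: x ahead of the robot, y to its left, z up, the work surface at z = 0. Lengths are in m, angles in degrees, forces in N, time in s.
With the tool pointing down it reaches from about 0.35 to 0.875 m from the base axis. Payload 4.2 kg.
Tool frame: the origin (TCP) lies between the finger pads; the fingertips stand 11 mm ahead of it and the grasp point (between the pads) lies 8 mm behind it; z points along the fingers, y is the direction in which the jaws open and shut (so a half turn about z gives the same grasp; the last joint's range is limited). The gripper opens to 87 mm and grips with 3 to 60 N. Pads are 19 mm wide; open, the fingers measure 117 mm over their backs; the gripper's body (75 mm by 190 mm) begins 51 mm behind the grasp point.
Start: joints at [86.436, 22.042, 0.453, 0, -68.411, -14.817], TCP at [0.197, 0.593, 0.234] pointing down, gripper open.
Joint ranges: [-179.83, 179.83], [-69.29, 118.12], [-61.27, 80.66], [-181.25, 117.63], [-171.15, -9.14], [-177.46, 177.46]. Speed limits (degrees/s): [159.86, 159.86, 180, 180, 180, 180].

INTERFACE

Orientations are given as a 3x3 rotation matrix whose columns are the frame's x, y, z axes.
In Python, from station import sense, capture, get_calibration, finish_job, search_frame, cut_out gives the robot as it stands.
- The arm moves only by the tool arm_command, never from a script. Its argument "rows" is a list of rows, each an object with "fingers": the opening in per cent of the stroke, from 0 (shut) to 100 (fully open); "travel": the shift along the tool's x, y, z in cm, a list of three; "roll": the turn about the tool's z in degrees. A call has 1 to 10 rows; each row is the pose to reach, as a shift and turn from the pose commanded when the call began, along the tool's axes at that moment; what a row does not reach only later rows make up. A row lasts 1/10 s, in which the tool goes at most 50 mm and 8.59 degrees, less where a joint would pass 70% of its speed; a pose out of reach is approached as far as the arm can. A call with a gripper value outside its range is refused whole. The fingers move at their own pace and stop on an object; the grip force is fixed at half the most. Time passes only in rows, so rows that repeat a pose let the fingers close. It gives the time, the measured TCP pose, the force and the opening at its end, in the units of the state.
- sense(): the state, without advancing time (a new reading comes with each control period).
- capture(name): name is "scene" or "top" or "wrist"; returns (picture, depth): 480x640x3 uint8, red, green, blue; 480x640 float32, m along the optical axis (not along the pixel's ray), 0 where there is no reading.
- get_calibration(name): a dict with "fov_y" (degrees; the focal length in pixels is half the picture's height over the tangent of half this angle, whatever the lens; pixels are square), "cx", "cy" (the principal point, pixels), "distortion" ([k1, k2, p1, p2, k3] as OpenCV has them; the pictures are not rectified), "origin" and "attitude" of the camera in the world; the wrist camera has in their place "mount" (4x4, takes a point from camera to tool coordinates, whose origin is the TCP and whose axes are the flange's). Camera axes: x right, y down, z forward; pixel columns grow to the right and rows downward; lengths in m; the calibration is good to about 2 mm. A picture is of the moment at which its call begins: read the wrist's pose just before it. get_calibration takes no time and is no camera call.
- finish_job(): hands the job in, once; it reports no verdict.
Trained networks look in the newest picture that a camera, given by its name, has taken for a name from the list of things; names that differ only in an ending like _2 or _b are one class to them, and where a whole thing is asked for, a point or a joint stands for the part that bears it (a point fixed in the world has none). Each returns a list of dicts, best first, with "p" (0 to 1); they miss things now and then, are a little off and sometimes report something else, mostly with a low value. They report only what shows in the picture. A call takes as long as a camera call.
- search_frame(camera, label): "position" ([x, y, z] in m, in world coordinates, good to about 4 mm: the middle of the surface that is visible of it).
- cut_out(camera, label): "mask" (480x640 bool, what is visible of it).
The state is a dict: "time_s": time; "joints": joint angles; "joint_velocities": joint speeds; "effort": joint torques, N m; "tcp_pos": TCP position; "ee_rot": TCP orientation; "wrist_force": force on the tool from outside, world axes, zero at the start; "moment": the same for the moment, N m; "gripper_width": opening from 0.0 (shut) to 1.0 (fully open).
Only numpy, scipy, OpenCV 4.12 (cv2) and the standard library are available. Lean on these libraries where they do the work, as an engineer would, in place of code of your own. Each camera call takes 0.05 s, during which the arm holds its last target. There are 200 camera calls.

## Working session

There is one attempt and no reset: what is moved stays moved. The work goes in short steps, Python scripts to look and compute and a tool call to move; the robot and the scene stay as the last step left them, time stands still between calls to the robot, and variables do not carry over. Pictures are saved under pics/ and viewed, about 12 in all and at most 16, crops included, and the job is handed in when it is done.

Besides the shell and the picture viewer there is one more tool, called after "Request:" as a command line: name --argument value ..., lists and objects as JSON in quotes. arm_command: Moves the arm, as the interface text tells. Its arguments: {"type":"object","properties":{"rows":{"type":"array","items":{"type":"object","properties":{"fingers":{"type":"number"},"travel":{"type":"array","items":{"type":"number"}},"roll":{"type":"number"}}}}},"required":["rows"]}

```bash
ls; mkdir -p pics
python3 - <<'E'
from station import *
import cv2,numpy as np
s=sense();print({k:np.round(v,3).tolist() for k,v in s.items()})
for n in("top","scene"):
    p,d=capture(n);cv2.imwrite(f"pics/{n}0.png",p[:,:,::-1]);c=get_calibration(n);print(n,c)
print(get_calibration("wrist"))
for l in ["black_cap_bottle","amber_bottle","red_cap_bottle","blue_lid_jar","tag_black","tag_cream","tag_red","tag_blue","stock_rack","receiving_rack"]:
    print(l,[(np.round(r["position"],3).tolist(),round(r["p"],2)) for r in search_frame("top",l)[:3]])
E
```

```text
pics
{'time_s': 0.0, 'joints': [86.436, 22.089, 0.379, -0.03, -68.413, -14.817], 'joint_velocities': [-0.0, -0.041, 0.055, 0.069, -0.07, -0.102], 'effort': [-0.0, -39.067, 18.74, 4.22, 0.011, -0.0], 'tcp_pos': [0.197, 0.593, 0.232], 'ee_rot': [[0.949, -0.316, -0.001], [-0.316, -0.949, -0.002], [0.0, 0.002, -1.0]], 'wrist_force': [-0.198, -0.03, -0.319], 'moment': [0.027, 0.033, -0.029], 'gripper_width': 1.004}
top {'fov_y': 45.4918453126552, 'cx': 315.08793046131217, 'cy': 240.5638272664901, 'distortion': array([-0.18318917,  0.        ,  0.        ,  0.        ,  0.        ]), 'origin': array([ 0.38536009, -0.08006791,  1.09083681]), 'attitude': array([[ 0.01625583, -0.99213285,  0.12412961],
       [-0.99943904, -0.01975869, -0.02704059],
       [ 0.02928049, -0.12362041, -0.9918975 ]])}
scene {'fov_y': 45.23165722202297, 'cx': 305.4629382291866, 'cy': 234.82193803261154, 'distortion': array([-0.11221812,  0.        ,  0.        ,  0.        ,  0.        ]), 'origin': array([ 0.22081767, -0.55706533,  0.68079419]), 'attitude': array([[ 0.85160964, -0.40481936,  0.33298994],
       
[... 446 characters left out ...]
8.04901597e-04, -2.82900629e-01,  9.59148886e-01,
        -1.50869676e-01],
       [ 0.00000000e+00,  0.00000000e+00,  0.00000000e+00,
         1.00000000e+00]])}
black_cap_bottle [([0.434, 0.02, 0.076], 0.77)]
amber_bottle [([0.426, -0.123, 0.101], 0.9)]
red_cap_bottle [([0.43, -0.056, 0.058], 0.64)]
blue_lid_jar [([0.423, -0.202, 0.042], 0.7)]
tag_black [([0.377, 0.023, 0.01], 0.43)]
tag_cream [([0.376, -0.127, 0.006], 0.68)]
tag_red [([0.376, -0.053, 0.008], 0.69)]
tag_blue [([0.368, -0.204, 0.012], 0.48)]
stock_rack [([0.412, -0.075, 0.012], 0.83), ([0.421, -0.204, 0.044], 0.41)]
receiving_rack [([0.604, -0.019, 0.012], 0.68), ([0.37, -0.202, 0.01], 0.44), ([0.429, -0.057, 0.059], 0.42)]
```

View pics/top0.png

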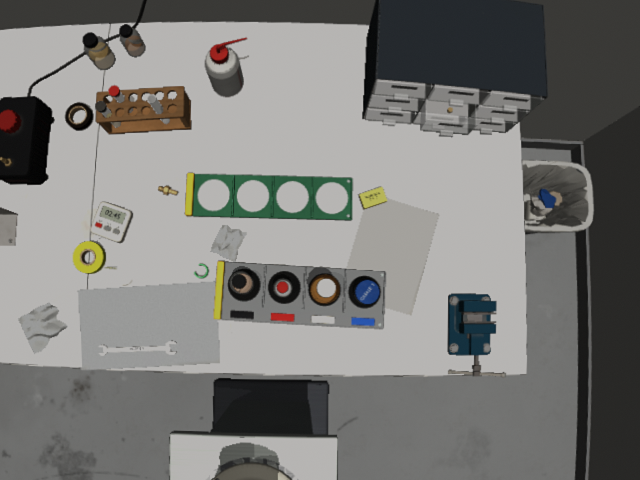

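View pics/scene0.png

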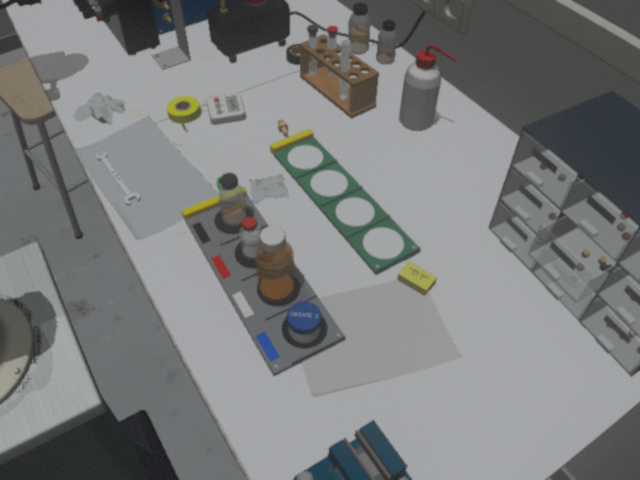

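The top view shows the stock order from the yellow end as black (242,285), red (283,288), amber (324,290), blue (367,292). The free white discs run from (214,195) to (332,198). The scene view shows the same order. Next I'll measure the positions.

```bash
cat > h.py <<'E'
from station import *
import cv2,numpy as np
def rays(n,uv,c=None):
    c=get_calibration(n);f=240/np.tan(np.radians(c["fov_y"]/2))
    K=np.array([[f,0,c["cx"]],[0,f,c["cy"]],[0,0,1]])
    q=cv2.undistortPoints(np.asarray(uv,float).reshape(-1,1,2),K,c["distortion"])[:,0]
    q=np.c_[q,np.ones(len(q))]
    if n=="wrist":
        s=sense();R=np.array(s["ee_rot"])@c["mount"][:3,:3];o=np.array(s["tcp_pos"])+np.array(s["ee_rot"])@c["mount"][:3,3]
    else:R=c["attitude"];o=c["origin"]
    return o,q@np.array(R).T
def plane(n,uv,z):
    o,r=rays(n,uv);return o+r*((z-o[2])/r[:,2])[:,None]
def cloud(n,d):
    v,u=np.mgrid[:480,:640];o,r=rays(n,np.c_[u.ravel(),v.ravel()])
    return (o+r*d.reshape(-1,1)).reshape(480,640,3)
TOP=dict(black_cap_bottle=.097,amber_bottle=.124,red_cap_bottle=.077,blue_lid_jar=.044)
E
python3 - <<'E'
from h import *
p,d=capture("top");hsv=cv2.cvtColor(p,cv2.COLOR_RGB2HSV);P=cloud("top",d)
m=((hsv[...,1]<60)&(hsv[...,2]>130)).astype(np.uint8)
n,L,S,C=cv2.connectedComponentsWithStats(m)
c=[(C[i],S[i,4]) for i in range(1,n) if 170<C[i][1]<220 and 190<C[i][0]<355 and S[i,4]>300]
c.sort(key=lambda a:a[0][0]);print(c)
w=plane("top",[a[0] for a in c],.008);print(w.round(4))
o=w.mean(0);e=w[0]-w[-1];print("green",o.round(4),"yaw",np.arctan2(-e[0],e[1]),np.diff(w,axis=0)[:,1])
for k,(u,v) in dict(black_cap_bottle=(242,285),red_cap_bottle=(283,288),amber_bottle=(324,290),blue_lid_jar=(367,292)).items():
    B=P[v-25:v+25,u-20:u+20].reshape(-1,3);t=TOP[k]
    q=B[abs(B[:,2]-t)<.006]
    print(k,len(q),q.mean(0).round(4),((q.max(0)+q.min(0))/2).round(4),np.ptp(q,0).round(3))
yl=((abs(hsv[...,0].astype(int)-28)<6)&(hsv[...,1]>150)&(hsv[...,2]>120))
for a in((185,170),(212,258)):
    z=yl[a[1]:a[1]+68,a[0]:a[0]+14];vv,uu=np.nonzero(z);print("yellow",plane("top",[[uu.mean()+a[0],vv.mean()+a[1]]],.018).round(4))
mk=[(242,314.5),(283,317),(323,320),(363,321.5)];w=plane("top",mk,.009);print(w.round(4))
E
```

```text
[(array([213.22194821, 194.62268804]), np.int32(811)), (array([252.52334152, 195.52457002]), np.int32(814)), (array([263.09624926, 214.0253637 ]), np.int32(131014)), (array([291.99142157, 196.45465686]), np.int32(816)), (array([331.45566502, 197.54802956]), np.int32(812))]
[[ 0.6063  0.0885  0.008 ]
 [ 0.6059  0.0124  0.008 ]
 [ 0.5701 -0.0091  0.008 ]
 [ 0.6056 -0.0637  0.008 ]
 [ 0.6051 -0.1398  0.008 ]]
green [ 0.5986 -0.0223  0.008 ] yaw -0.005168919111683452 [-0.07612818 -0.02145282 -0.05462177 -0.07610598]
black_cap_bottle 162 [0.436  0.0245 0.0975] [0.4364 0.0245 0.0973] [0.024 0.023 0.01 ]
red_cap_bottle 112 [ 0.4288 -0.0512  0.0778] [ 0.4293 -0.0514  0.0779] [0.02 0.02 0.01]
amber_bottle 290 [ 0.4264 -0.1263  0.1253] [ 0.4268 -0.1261  0.1251] [0.032 0.031 0.009]
blue_lid_jar 463 [ 0.4236 -0.2045  0.045 ] [ 0.4233 -0.2039  0.0441] [0.044 0.044 0.011]
yellow [[0.6056 0.1339 0.018 ]]
yellow [[0.4227 0.0699 0.018 ]]
[[ 0.378   0.0256  0.009 ]
 [ 0.3749 -0.0516  0.009 ]
 [ 0.3705 -0.1269  0.009 ]
 [ 0.3687 -0.2025  0.009 ]]
```

Request:
arm_command --rows '[{"fingers":100,"travel":[4.5,6.1,0],"roll":7.2},{"fingers":100,"travel":[8.9,12.2,0],"roll":14.4},{"fingers":100,"travel":[13.4,18.3,0],"roll":21.5},{"fingers":100,"travel":[17.8,24.4,0],"roll":28.7},{"fingers":100,"travel":[22.3,30.5,0],"roll":35.8},{"fingers":100,"travel":[26.7,36.6,0],"roll":43},{"fingers":100,"travel":[31.2,42.7,0],"roll":50.1},{"fingers":100,"travel":[35.6,48.8,0],"roll":57.3},{"fingers":100,"travel":[40.1,54.9,0],"roll":64.4},{"fingers":100,"travel":[44.55,61,0],"roll":71.6}]'

```text
time_s: 1.65
tcp_pos: [0.3496, 0.1151, 0.2341]
ee_rot: [[-0.004, -1.0, 0.002], [-1.0, 0.004, 0.001], [-0.001, -0.002, -1.0]]
wrist_force: [2.4, 0.7, 0.7]
gripper_width: 1.001
```

Request:
arm_command --rows '[{"fingers":100,"travel":[4.8,-1.5,0],"roll":0},{"fingers":100,"travel":[9.6,-3.1,0],"roll":0},{"fingers":100,"travel":[14.4,-4.6,0],"roll":0},{"fingers":100,"travel":[19.2,-6.2,0],"roll":0},{"fingers":100,"travel":[24.1,-7.7,0],"roll":0},{"fingers":100,"travel":[24.1,-7.7,0],"roll":0},{"fingers":100,"travel":[24.1,-7.7,0],"roll":0},{"fingers":100,"travel":[24.1,-7.7,0],"roll":0}]'

```text
time_s: 2.45
tcp_pos: [0.4263, -0.1235, 0.2335]
ee_rot: [[0.001, -1.0, -0.0], [-1.0, -0.001, 0.0], [-0.0, 0.0, -1.0]]
wrist_force: [-0.7, 0.4, -0.0]
gripper_width: 0.997
```

```bash
cat >> h.py <<'E'
def look(name,kinds,lim=.05):
    s=sense();p,d=capture("wrist");P=cloud("wrist",d)
    cv2.imwrite(f"pics/{name}.png",p[:,:,::-1])
    print("t",s["time_s"],"tcp",np.round(s["tcp_pos"],4),"F",np.round(s["wrist_force"],1))
    return p,P
def top(P,z,xy,r=.03,tol=.006):
    q=P[(abs(P[...,2]-z)<tol)&(np.hypot(P[...,0]-xy[0],P[...,1]-xy[1])<r)]
    if len(q)<20: print("none",len(q));return
    print(len(q),"mid",((q.max(0)+q.min(0))/2).round(4),"size",np.ptp(q,0).round(3))
E
python3 - <<'E'
from h import *
p,P=look("w1",0)
top(P,.124,(.4268,-.1261));top(P,.077,(.429,-.0513));top(P,.044,(.4235,-.204))
E
```

```text
t 2.45 tcp [ 0.4263 -0.1235  0.2335] F [-0.7  0.4 -0. ]
1639 mid [ 0.4262 -0.1269  0.1223] size [0.033 0.033 0.009]
432 mid [ 0.4278 -0.052   0.0747] size [0.019 0.021 0.007]
2173 mid [ 0.4234 -0.2071  0.0437] size [0.044 0.044 0.006]
```

View pics/w1.png

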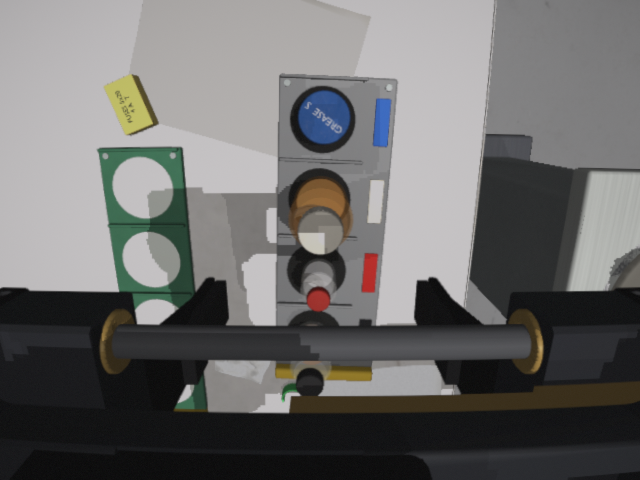

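Amber's cap shows at (320,235) and the wrist depth agrees with the top view within 1–2 mm. The gripper body is long only along the jaws, so the neighbouring containers clear it. I'll descend on amber.

Request:
arm_command --rows '[{"fingers":100,"travel":[0.3,0,4],"roll":0},{"fingers":100,"travel":[0.3,0,8],"roll":0},{"fingers":100,"travel":[0.3,0,11.5],"roll":0},{"fingers":100,"travel":[0.3,0,14],"roll":0},{"fingers":100,"travel":[0.3,0,15.5],"roll":0},{"fingers":100,"travel":[0.3,0,15.5],"roll":0},{"fingers":0,"travel":[0.3,0,15.5],"roll":0},{"fingers":0,"travel":[0.3,0,15.5],"roll":0},{"fingers":0,"travel":[0.3,0,15.5],"roll":0},{"fingers":0,"travel":[0.3,0,15.5],"roll":0}]'

```text
time_s: 3.5
tcp_pos: [0.4271, -0.1269, 0.0794]
ee_rot: [[0.001, -1.0, 0.002], [-1.0, -0.001, 0.0], [-0.0, -0.002, -1.0]]
wrist_force: [0.1, 0.3, -0.8]
gripper_width: 0.721
```

Request:
arm_command --rows '[{"fingers":0,"travel":[0,0,0],"roll":0},{"fingers":0,"travel":[0,0,0],"roll":0},{"fingers":0,"travel":[0,0,0],"roll":0},{"fingers":0,"travel":[0,0,0],"roll":0}]'

```text
time_s: 3.9
tcp_pos: [0.4269, -0.1271, 0.0789]
ee_rot: [[0.0, -1.0, 0.0], [-1.0, -0.0, -0.0], [0.0, -0.0, -1.0]]
wrist_force: [-0.3, 1.3, 4.2]
gripper_width: 0.594
```

Request:
arm_command --rows '[{"fingers":0,"travel":[0,0,-1],"roll":0},{"fingers":0,"travel":[0,0,-3],"roll":0},{"fingers":0,"travel":[0,0,-5.5],"roll":0},{"fingers":0,"travel":[0,-1,-8],"roll":0},{"fingers":0,"travel":[0,-3.5,-8],"roll":0},{"fingers":0,"travel":[-0.5,-6.5,-8],"roll":0},{"fingers":0,"travel":[-2.5,-9.5,-8],"roll":0},{"fingers":0,"travel":[-5,-12,-8],"roll":0},{"fingers":0,"travel":[-7.5,-14,-8],"roll":0},{"fingers":0,"travel":[-10,-16,-8],"roll":0}]'

```text
time_s: 4.9
tcp_pos: [0.5871, -0.0261, 0.1585]
ee_rot: [[-0.0, -1.0, -0.001], [-1.0, 0.0, 0.0], [-0.0, 0.001, -1.0]]
wrist_force: [0.7, -0.7, -1.1]
gripper_width: 0.59
```

Request:
arm_command --rows '[{"fingers":0,"travel":[-2,-1.2,0],"roll":0},{"fingers":0,"travel":[-3.5,-1.7,0],"roll":0},{"fingers":0,"travel":[-4,-1.9,0],"roll":0},{"fingers":0,"travel":[-4,-1.9,2],"roll":0},{"fingers":0,"travel":[-4,-1.9,4],"roll":0},{"fingers":0,"travel":[-4,-1.9,5.5],"roll":0},{"fingers":0,"travel":[-4,-1.9,6.5],"roll":0},{"fingers":0,"travel":[-4,-1.9,6.5],"roll":0},{"fingers":0,"travel":[-4,-1.9,6.5],"roll":0},{"fingers":0,"travel":[-4,-1.9,6.5],"roll":0}]'

```text
time_s: 5.9
tcp_pos: [0.6062, 0.013, 0.0947]
ee_rot: [[0.0, -1.0, 0.002], [-1.0, -0.0, 0.0], [-0.0, -0.002, -1.0]]
wrist_force: [0.3, -0.3, -0.9]
gripper_width: 0.59
```

Request:
arm_command --rows '[{"fingers":0,"travel":[0.05,0,0.4],"roll":0},{"fingers":0,"travel":[0.05,0,0.8],"roll":0},{"fingers":0,"travel":[0.05,0,1.1],"roll":0},{"fingers":0,"travel":[0.05,0,1.3],"roll":0},{"fingers":0,"travel":[0.05,0,1.5],"roll":0},{"fingers":0,"travel":[0.05,0,1.5],"roll":0},{"fingers":0,"travel":[0.05,0,1.5],"roll":0},{"fingers":0,"travel":[0.05,0,1.5],"roll":0}]'

```text
time_s: 6.7
tcp_pos: [0.6055, 0.0125, 0.0789]
ee_rot: [[0.001, -1.0, -0.0], [-1.0, -0.001, -0.0], [0.0, 0.0, -1.0]]
wrist_force: [-1.9, -0.1, 4.3]
gripper_width: 0.593
```

Request:
arm_command --rows '[{"fingers":100,"travel":[0,0,0],"roll":0},{"fingers":100,"travel":[0,0,0],"roll":0},{"fingers":100,"travel":[0,0,0],"roll":0},{"fingers":100,"travel":[0,0,0],"roll":0},{"fingers":100,"travel":[0,0,0],"roll":0},{"fingers":100,"travel":[0,0,0],"roll":0},{"fingers":100,"travel":[0,0,-3],"roll":0},{"fingers":100,"travel":[0,0,-7],"roll":0},{"fingers":100,"travel":[0,0,-11],"roll":0},{"fingers":100,"travel":[0,0,-15.5],"roll":0}]'

```text
time_s: 7.7
tcp_pos: [0.6049, 0.0124, 0.2344]
ee_rot: [[0.0, -1.0, -0.002], [-1.0, -0.0, -0.0], [0.0, 0.002, -1.0]]
wrist_force: [1.5, -0.1, 0.1]
gripper_width: 1.001
```

Request:
arm_command --rows '[{"fingers":100,"travel":[3.6,3,0],"roll":0},{"fingers":100,"travel":[7.2,6,0],"roll":0},{"fingers":100,"travel":[10.8,9,0],"roll":0},{"fingers":100,"travel":[14.4,12,0],"roll":0},{"fingers":100,"travel":[18,15,0],"roll":0},{"fingers":100,"travel":[21,17.5,3],"roll":0},{"fingers":100,"travel":[21.85,18.2,7],"roll":0},{"fingers":100,"travel":[21.85,18.2,11],"roll":0},{"fingers":100,"travel":[21.85,18.2,14],"roll":0},{"fingers":100,"travel":[21.85,18.2,15],"roll":0}]'

```text
time_s: 8.7
tcp_pos: [0.4214, -0.2059, 0.081]
ee_rot: [[-0.001, -1.0, -0.006], [-1.0, 0.001, 0.001], [-0.001, 0.006, -1.0]]
wrist_force: [1.3, -0.4, 0.9]
gripper_width: 0.997
```

Run:
```python
from h import *
p,P=look("w2",0)
top(P,.044,(.4235,-.206));top(P,.077,(.429,-.0513))
```

```text
t 8.7 tcp [ 0.4214 -0.2059  0.081 ] F [ 1.3 -0.4  0.9]
5335 mid [ 0.4238 -0.2072  0.0421] size [0.044 0.045 0.008]
none 0
```

Request:
arm_command --rows '[{"fingers":100,"travel":[0.1,-0.1,2],"roll":0},{"fingers":100,"travel":[0.1,-0.1,4],"roll":0},{"fingers":100,"travel":[0.1,-0.1,5],"roll":0},{"fingers":100,"travel":[0.1,-0.1,5.5],"roll":0},{"fingers":0,"travel":[0.1,-0.1,5.5],"roll":0},{"fingers":0,"travel":[0.1,-0.1,5.5],"roll":0},{"fingers":0,"travel":[0.1,-0.1,5.5],"roll":0},{"fingers":0,"travel":[0.1,-0.1,5.5],"roll":0},{"fingers":0,"travel":[0.1,-0.1,5.5],"roll":0},{"fingers":0,"travel":[0.1,-0.1,5.5],"roll":0}]'

```text
time_s: 9.75
tcp_pos: [0.4247, -0.2071, 0.0288]
ee_rot: [[0.0, -1.0, 0.0], [-1.0, -0.0, -0.0], [0.0, -0.0, -1.0]]
wrist_force: [-0.3, 0.2, -0.1]
gripper_width: 0.538
```

Request:
arm_command --rows '[{"fingers":0,"travel":[0,0,0],"roll":0},{"fingers":0,"travel":[0,0,0],"roll":0},{"fingers":0,"travel":[0,0,0],"roll":0}]'

```text
time_s: 10.05
tcp_pos: [0.4247, -0.2071, 0.0287]
ee_rot: [[0.0, -1.0, 0.0], [-1.0, -0.0, -0.0], [0.0, -0.0, -1.0]]
wrist_force: [-0.0, 0.0, 3.6]
gripper_width: 0.511
```

Request:
arm_command --rows '[{"fingers":0,"travel":[0,0,-0.5],"roll":0},{"fingers":0,"travel":[0,0,-1],"roll":0},{"fingers":0,"travel":[0,0,-1.5],"roll":0},{"fingers":0,"travel":[0,0,-1.5],"roll":0},{"fingers":0,"travel":[0,0,-1.5],"roll":0}]'

```text
time_s: 10.55
tcp_pos: [0.4247, -0.2071, 0.0438]
ee_rot: [[0.0, -1.0, 0.001], [-1.0, -0.0, -0.0], [0.0, -0.001, -1.0]]
wrist_force: [-0.4, -0.3, -0.4]
gripper_width: 0.507
```

Run:
```python
from h import *
p,P=look("w3",0)
top(P,.057,(.424,-.207),tol=.01)
```

```text
t 10.55 tcp [ 0.4247 -0.2071  0.0438] F [-0.4 -0.3 -0.4]
6923 mid [ 0.4239 -0.2071  0.057 ] size [0.056 0.046 0.02 ]
```

View pics/w3.png

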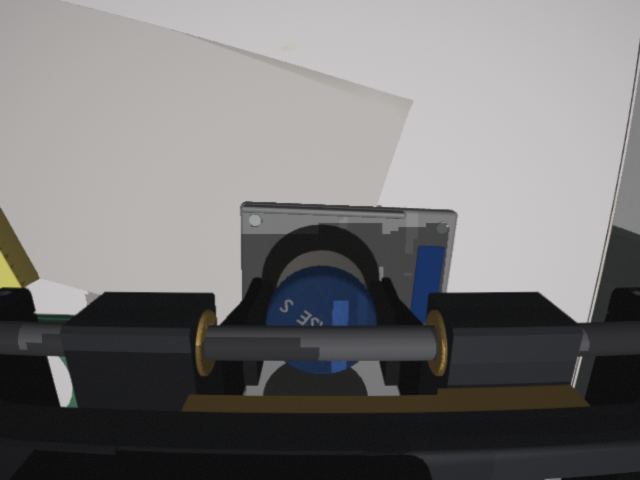

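Lid (320,320) is held level and rose with the gripper. I'll carry it over amber's height.

Request:
arm_command --rows '[{"fingers":0,"travel":[0,0,-2],"roll":0},{"fingers":0,"travel":[0,0,-5],"roll":0},{"fingers":0,"travel":[0,0,-9],"roll":0},{"fingers":0,"travel":[-1,-0.7,-12],"roll":0},{"fingers":0,"travel":[-3.5,-2.2,-13],"roll":0},{"fingers":0,"travel":[-7,-4.3,-13],"roll":0},{"fingers":0,"travel":[-11,-6.8,-13],"roll":0},{"fingers":0,"travel":[-15,-9.3,-13],"roll":0},{"fingers":0,"travel":[-19,-11.8,-13],"roll":0},{"fingers":0,"travel":[-23,-14.3,-13],"roll":0}]'

```text
time_s: 11.6
tcp_pos: [0.568, 0.0247, 0.1732]
ee_rot: [[0.001, -1.0, -0.001], [-1.0, -0.001, -0.0], [0.0, 0.001, -1.0]]
wrist_force: [0.7, -1.1, 0.1]
gripper_width: 0.512
```

Request:
arm_command --rows '[{"fingers":0,"travel":[-3,-1.8,0],"roll":0},{"fingers":0,"travel":[-5.5,-3.2,0],"roll":0},{"fingers":0,"travel":[-6.5,-3.8,0],"roll":0},{"fingers":0,"travel":[-6.55,-3.85,1],"roll":0},{"fingers":0,"travel":[-6.55,-3.85,4],"roll":0},{"fingers":0,"travel":[-6.55,-3.85,7],"roll":0},{"fingers":0,"travel":[-6.55,-3.85,9.5],"roll":0},{"fingers":0,"travel":[-6.55,-3.85,11],"roll":0},{"fingers":0,"travel":[-6.55,-3.85,12],"roll":0},{"fingers":0,"travel":[-6.55,-3.85,12],"roll":0}]'

```text
time_s: 12.6
tcp_pos: [0.6045, 0.0871, 0.0518]
ee_rot: [[-0.001, -1.0, -0.004], [-1.0, 0.001, -0.001], [0.001, 0.004, -1.0]]
wrist_force: [0.2, -0.2, -1.0]
gripper_width: 0.513
```

Request:
arm_command --rows '[{"fingers":0,"travel":[0,0,0.4],"roll":0},{"fingers":0,"travel":[0,0,0.8],"roll":0},{"fingers":0,"travel":[0,0,1.2],"roll":0},{"fingers":0,"travel":[0,0,1.2],"roll":0},{"fingers":0,"travel":[0,0,1.2],"roll":0},{"fingers":0,"travel":[0,0,1.2],"roll":0}]'

```text
time_s: 13.2
tcp_pos: [0.6063, 0.0886, 0.0418]
ee_rot: [[0.001, -1.0, 0.001], [-1.0, -0.001, 0.0], [-0.0, -0.001, -1.0]]
wrist_force: [0.2, 0.1, -0.5]
gripper_width: 0.507
```

Another 13 mm to go.

Request:
arm_command --rows '[{"fingers":0,"travel":[0,0,0.4],"roll":0},{"fingers":0,"travel":[0,0,0.8],"roll":0},{"fingers":0,"travel":[0,0,1.1],"roll":0},{"fingers":0,"travel":[0,0,1.3],"roll":0},{"fingers":0,"travel":[0,0,1.3],"roll":0},{"fingers":0,"travel":[0,0,1.3],"roll":0}]'

```text
time_s: 13.8
tcp_pos: [0.6058, 0.0884, 0.0288]
ee_rot: [[0.0, -1.0, -0.001], [-1.0, -0.0, -0.0], [0.0, 0.001, -1.0]]
wrist_force: [-2.6, -0.7, 3.0]
gripper_width: 0.512
```

Request:
arm_command --rows '[{"fingers":100,"travel":[0,0,0],"roll":0},{"fingers":100,"travel":[0,0,0],"roll":0},{"fingers":100,"travel":[0,0,0],"roll":0},{"fingers":100,"travel":[0,0,0],"roll":0},{"fingers":100,"travel":[0,0,0],"roll":0},{"fingers":100,"travel":[0,0,0],"roll":0},{"fingers":100,"travel":[0,0,-4],"roll":0},{"fingers":100,"travel":[0,0,-9],"roll":0},{"fingers":100,"travel":[0,0,-14],"roll":0},{"fingers":100,"travel":[0,0,-18],"roll":0}]'

```text
time_s: 14.8
tcp_pos: [0.6066, 0.0886, 0.212]
ee_rot: [[0.001, -1.0, 0.003], [-1.0, -0.001, 0.001], [-0.001, -0.003, -1.0]]
wrist_force: [1.3, 0.6, -0.1]
gripper_width: 0.997
```

Request:
arm_command --rows '[{"fingers":100,"travel":[2.5,3.2,0],"roll":0},{"fingers":100,"travel":[5.5,7,0],"roll":0},{"fingers":100,"travel":[8.5,10.7,0],"roll":0},{"fingers":100,"travel":[11.5,14.5,0],"roll":0},{"fingers":100,"travel":[14,17.7,0],"roll":0},{"fingers":100,"travel":[14,17.7,4],"roll":0},{"fingers":100,"travel":[14,17.7,8],"roll":0},{"fingers":100,"travel":[14,17.7,9.5],"roll":0},{"fingers":100,"travel":[14,17.7,9.5],"roll":0}]'

```text
time_s: 15.7
tcp_pos: [0.4272, -0.052, 0.1117]
ee_rot: [[-0.0, -1.0, -0.005], [-1.0, 0.0, -0.001], [0.001, 0.005, -1.0]]
wrist_force: [0.7, -0.5, -0.1]
gripper_width: 1.002
```

Run:
```python
from h import *
p,P=look("w4",0)
top(P,.077,(.4285,-.0515));top(P,.124,(.606,.0124));top(P,.044,(.606,.0885))
```

```text
t 15.7 tcp [ 0.4272 -0.052   0.1117] F [ 0.7 -0.5 -0.1]
1275 mid [ 0.4296 -0.0522  0.0756] size [0.021 0.021 0.009]
none 0
none 0
```

View pics/w4.png

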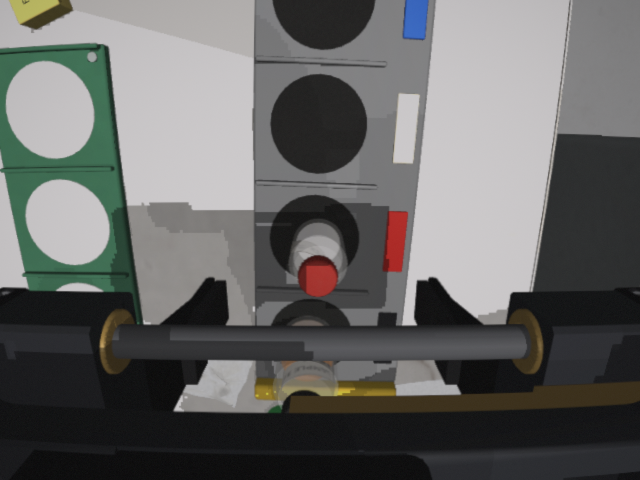

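Request:
arm_command --rows '[{"fingers":100,"travel":[0,-0.1,2.5],"roll":0},{"fingers":100,"travel":[0,-0.1,5],"roll":0},{"fingers":100,"travel":[0,-0.1,6.5],"roll":0},{"fingers":100,"travel":[0,-0.1,7.2],"roll":0},{"fingers":100,"travel":[0,-0.1,7.2],"roll":0},{"fingers":0,"travel":[0,-0.1,7.2],"roll":0},{"fingers":0,"travel":[0,-0.1,7.2],"roll":0},{"fingers":0,"travel":[0,-0.1,7.2],"roll":0},{"fingers":0,"travel":[0,-0.1,7.2],"roll":0},{"fingers":0,"travel":[0,-0.1,7.2],"roll":0}]'

```text
time_s: 16.75
tcp_pos: [0.4303, -0.0515, 0.0418]
ee_rot: [[0.0, -1.0, 0.001], [-1.0, -0.0, 0.0], [-0.0, -0.001, -1.0]]
wrist_force: [-0.6, 0.3, -0.4]
gripper_width: 0.627
```

Request:
arm_command --rows '[{"fingers":0,"travel":[0,0,0],"roll":0},{"fingers":0,"travel":[0,0,0],"roll":0},{"fingers":0,"travel":[0,0,0],"roll":0},{"fingers":0,"travel":[0,0,0],"roll":0},{"fingers":0,"travel":[0,0,0],"roll":0},{"fingers":0,"travel":[0,0,0],"roll":0}]'

```text
time_s: 17.35
tcp_pos: [0.4298, -0.0516, 0.0415]
ee_rot: [[0.0, -1.0, -0.001], [-1.0, -0.0, -0.0], [0.0, 0.001, -1.0]]
wrist_force: [-1.6, -0.3, 2.1]
gripper_width: 0.386
```

Request:
arm_command --rows '[{"fingers":0,"travel":[0,0,-1],"roll":0},{"fingers":0,"travel":[0,0,-3],"roll":0},{"fingers":0,"travel":[0,0,-5],"roll":0},{"fingers":0,"travel":[0.1,-1.5,-6],"roll":0},{"fingers":0,"travel":[0.3,-4,-6],"roll":0},{"fingers":0,"travel":[0.5,-7,-6],"roll":0},{"fingers":0,"travel":[0.8,-10,-6],"roll":0},{"fingers":0,"travel":[1,-13,-6],"roll":0},{"fingers":0,"travel":[1.2,-15.5,-6],"roll":0},{"fingers":0,"travel":[1.2,-17,-6],"roll":0}]'

```text
time_s: 18.35
tcp_pos: [0.6021, -0.0637, 0.1019]
ee_rot: [[0.0, -1.0, 0.001], [-1.0, -0.0, -0.0], [0.0, -0.001, -1.0]]
wrist_force: [0.2, -0.2, -1.0]
gripper_width: 0.38
```

Request:
arm_command --rows '[{"fingers":0,"travel":[0,-0.5,0],"roll":0},{"fingers":0,"travel":[0,-0.6,0.5],"roll":0},{"fingers":0,"travel":[0,-0.6,2],"roll":0},{"fingers":0,"travel":[0,-0.6,3.5],"roll":0},{"fingers":0,"travel":[0,-0.6,4.5],"roll":0},{"fingers":0,"travel":[0,-0.6,4.7],"roll":0},{"fingers":0,"travel":[0,-0.6,4.7],"roll":0},{"fingers":0,"travel":[0,-0.6,4.7],"roll":0}]'

```text
time_s: 19.15
tcp_pos: [0.6065, -0.0634, 0.0553]
ee_rot: [[0.001, -1.0, 0.001], [-1.0, -0.001, 0.0], [-0.0, -0.001, -1.0]]
wrist_force: [-0.2, 0.4, -0.4]
gripper_width: 0.383
```

Request:
arm_command --rows '[{"fingers":0,"travel":[0,0,0.4],"roll":0},{"fingers":0,"travel":[0,0,0.8],"roll":0},{"fingers":0,"travel":[0,0,1.1],"roll":0},{"fingers":0,"travel":[0,0,1.3],"roll":0},{"fingers":0,"travel":[0,0,1.35],"roll":0},{"fingers":0,"travel":[0,0,1.35],"roll":0},{"fingers":0,"travel":[0,0,1.35],"roll":0}]'

```text
time_s: 19.85
tcp_pos: [0.6059, -0.0635, 0.0415]
ee_rot: [[0.0, -1.0, -0.0], [-1.0, -0.0, -0.0], [0.0, 0.0, -1.0]]
wrist_force: [-2.7, 0.3, 5.3]
gripper_width: 0.385
```

Request:
arm_command --rows '[{"fingers":100,"travel":[0,0,0],"roll":0},{"fingers":100,"travel":[0,0,0],"roll":0},{"fingers":100,"travel":[0,0,0],"roll":0},{"fingers":100,"travel":[0,0,0],"roll":0},{"fingers":100,"travel":[0,0,0],"roll":0},{"fingers":100,"travel":[0,0,0],"roll":0},{"fingers":100,"travel":[0,0,-4],"roll":0},{"fingers":100,"travel":[0,0,-8],"roll":0},{"fingers":100,"travel":[0,0,-12],"roll":0},{"fingers":100,"travel":[0,0,-16],"roll":0}]'

```text
time_s: 20.85
tcp_pos: [0.6059, -0.0635, 0.2027]
ee_rot: [[0.0, -1.0, 0.0], [-1.0, -0.0, -0.0], [0.0, -0.0, -1.0]]
wrist_force: [1.3, 0.3, -0.3]
gripper_width: 0.998
```

Request:
arm_command --rows '[{"fingers":100,"travel":[-1.9,3.6,0],"roll":0},{"fingers":100,"travel":[-3.8,7.2,0],"roll":0},{"fingers":100,"travel":[-5.7,11,0],"roll":0},{"fingers":100,"travel":[-7.6,14.5,0],"roll":0},{"fingers":100,"travel":[-8.8,17,0],"roll":0},{"fingers":100,"travel":[-8.8,17,3],"roll":0},{"fingers":100,"travel":[-8.8,17,6],"roll":0},{"fingers":100,"travel":[-8.8,17,6],"roll":0},{"fingers":100,"travel":[-8.8,17,6],"roll":0}]'

```text
time_s: 21.75
tcp_pos: [0.4365, 0.0244, 0.1415]
ee_rot: [[0.001, -1.0, 0.0], [-1.0, -0.001, -0.001], [0.001, -0.0, -1.0]]
wrist_force: [0.3, -1.1, 0.6]
gripper_width: 0.999
```

Run:
```python
from h import *
p,P=look("w5",0)
top(P,.097,(.436,.0243))
```

```text
t 21.75 tcp [0.4365 0.0244 0.1415] F [ 0.3 -1.1  0.6]
1578 mid [0.4365 0.0236 0.0948] size [0.025 0.026 0.008]
```

Aligned within 1 mm. I'll descend to TCP z 0.053.

Request:
arm_command --rows '[{"fingers":100,"travel":[0.05,0,3],"roll":0},{"fingers":100,"travel":[0.05,0,6],"roll":0},{"fingers":100,"travel":[0.05,0,8],"roll":0},{"fingers":100,"travel":[0.05,0,8.8],"roll":0},{"fingers":100,"travel":[0.05,0,8.8],"roll":0},{"fingers":0,"travel":[0.05,0,8.8],"roll":0},{"fingers":0,"travel":[0.05,0,8.8],"roll":0},{"fingers":0,"travel":[0.05,0,8.8],"roll":0},{"fingers":0,"travel":[0.05,0,8.8],"roll":0},{"fingers":0,"travel":[0.05,0,8.8],"roll":0}]'

```text
time_s: 22.8
tcp_pos: [0.4363, 0.024, 0.0534]
ee_rot: [[0.0, -1.0, 0.001], [-1.0, -0.0, 0.0], [-0.0, -0.001, -1.0]]
wrist_force: [0.4, 0.4, 0.0]
gripper_width: 0.63
```

Request:
arm_command --rows '[{"fingers":0,"travel":[0,0,0],"roll":0},{"fingers":0,"travel":[0,0,0],"roll":0},{"fingers":0,"travel":[0,0,0],"roll":0},{"fingers":0,"travel":[0,0,0],"roll":0},{"fingers":0,"travel":[0,0,0],"roll":0},{"fingers":0,"travel":[0,0,0],"roll":0}]'

```text
time_s: 23.4
tcp_pos: [0.4362, 0.024, 0.0531]
ee_rot: [[0.0, -1.0, 0.0], [-1.0, -0.0, 0.0], [-0.0, -0.0, -1.0]]
wrist_force: [0.6, 0.4, 0.4]
gripper_width: 0.455
```

Request:
arm_command --rows '[{"fingers":0,"travel":[0,0,-1],"roll":0},{"fingers":0,"travel":[0,0,-3],"roll":0},{"fingers":0,"travel":[1,0,-5],"roll":0},{"fingers":0,"travel":[3,0,-6],"roll":0},{"fingers":0,"travel":[6,0,-6],"roll":0},{"fingers":0,"travel":[9,0,-6],"roll":0},{"fingers":0,"travel":[12,-0.5,-6],"roll":0},{"fingers":0,"travel":[14.5,-2.5,-6],"roll":0},{"fingers":0,"travel":[16,-5,-6],"roll":0},{"fingers":0,"travel":[16.4,-8,-6],"roll":0}]'

```text
time_s: 24.4
tcp_pos: [0.5158, -0.1417, 0.1135]
ee_rot: [[-0.002, -1.0, -0.001], [-1.0, 0.002, 0.0], [-0.0, 0.001, -1.0]]
wrist_force: [-0.2, 1.0, -0.7]
gripper_width: 0.453
```

Request:
arm_command --rows '[{"fingers":0,"travel":[0,-3,0],"roll":0},{"fingers":0,"travel":[0,-6,0],"roll":0},{"fingers":0,"travel":[0,-8,0],"roll":0},{"fingers":0,"travel":[0,-8.9,0.5],"roll":0},{"fingers":0,"travel":[0,-8.9,2],"roll":0},{"fingers":0,"travel":[0,-8.9,3.5],"roll":0},{"fingers":0,"travel":[0,-8.9,4.5],"roll":0},{"fingers":0,"travel":[0,-8.9,4.7],"roll":0},{"fingers":0,"travel":[0,-8.9,4.7],"roll":0},{"fingers":0,"travel":[0,-8.9,4.7],"roll":0}]'

```text
time_s: 25.4
tcp_pos: [0.6055, -0.14, 0.0669]
ee_rot: [[0.001, -1.0, 0.001], [-1.0, -0.001, -0.0], [0.0, -0.001, -1.0]]
wrist_force: [0.2, 0.1, -1.0]
gripper_width: 0.452
```

Request:
arm_command --rows '[{"fingers":0,"travel":[0,0,0.4],"roll":0},{"fingers":0,"travel":[0,0,0.8],"roll":0},{"fingers":0,"travel":[0,0,1.1],"roll":0},{"fingers":0,"travel":[0,0,1.3],"roll":0},{"fingers":0,"travel":[0,0,1.35],"roll":0},{"fingers":0,"travel":[0,0,1.35],"roll":0},{"fingers":0,"travel":[0,0,1.35],"roll":0}]'

```text
time_s: 26.1
tcp_pos: [0.6049, -0.14, 0.0531]
ee_rot: [[0.001, -1.0, -0.0], [-1.0, -0.001, -0.0], [0.0, 0.0, -1.0]]
wrist_force: [-3.3, 1.3, 5.7]
gripper_width: 0.454
```

Black is in contact with the floor. I'll release, rise and retreat clear of the top view.

Request:
arm_command --rows '[{"fingers":100,"travel":[0,0,0],"roll":0},{"fingers":100,"travel":[0,0,0],"roll":0},{"fingers":100,"travel":[0,0,0],"roll":0},{"fingers":100,"travel":[0,0,0],"roll":0},{"fingers":100,"travel":[0,0,0],"roll":0},{"fingers":100,"travel":[0,0,0],"roll":0},{"fingers":100,"travel":[0,0,-4],"roll":0},{"fingers":100,"travel":[0,0,-8],"roll":0},{"fingers":100,"travel":[0,0,-12],"roll":0},{"fingers":100,"travel":[0,0,-16],"roll":0}]'

```text
time_s: 27.1
tcp_pos: [0.6049, -0.14, 0.2142]
ee_rot: [[0.0, -1.0, 0.0], [-1.0, -0.0, -0.0], [0.0, -0.0, -1.0]]
wrist_force: [0.7, -0.2, -1.0]
gripper_width: 1.002
```

Request:
arm_command --rows '[{"fingers":100,"travel":[3,4,0],"roll":0},{"fingers":100,"travel":[6,8,0],"roll":0},{"fingers":100,"travel":[9,12,0],"roll":0},{"fingers":100,"travel":[12,16,0],"roll":0},{"fingers":100,"travel":[16,18,0],"roll":0},{"fingers":100,"travel":[20,19,0],"roll":0},{"fingers":100,"travel":[20,19,0],"roll":0},{"fingers":100,"travel":[20,19,0],"roll":0}]'

```text
time_s: 27.9
tcp_pos: [0.4146, -0.3408, 0.2124]
ee_rot: [[-0.002, -1.0, -0.0], [-1.0, 0.002, 0.0], [-0.0, 0.0, -1.0]]
wrist_force: [-0.4, -0.8, 0.7]
gripper_width: 1.0
```

Run:
```python
from h import *
p,d=capture("top");P=cloud("top",d);cv2.imwrite("pics/top1.png",cv2.resize(p[140:340,120:420],None,fx=2.5,fy=2.5)[:,:,::-1])
for k,xy in dict(blue_lid_jar=(.6063,.0885),amber_bottle=(.6059,.0124),red_cap_bottle=(.6056,-.0637),black_cap_bottle=(.6051,-.1398)).items():
    print(k,xy);top(P,TOP[k],xy)
p,d=capture("scene");cv2.imwrite("pics/s1.png",p[:,:,::-1]);print(sense()["time_s"])
```

```text
blue_lid_jar (0.6063, 0.0885)
422 mid [0.6055 0.0898 0.044 ] size [0.044 0.043 0.012]
amber_bottle (0.6059, 0.0124)
286 mid [0.6058 0.0138 0.1245] size [0.032 0.033 0.01 ]
red_cap_bottle (0.6056, -0.0637)
113 mid [ 0.6055 -0.0635  0.0772] size [0.022 0.02  0.011]
black_cap_bottle (0.6051, -0.1398)
159 mid [ 0.6052 -0.14    0.0969] size [0.025 0.024 0.011]
28.0
```

View pics/top1.png

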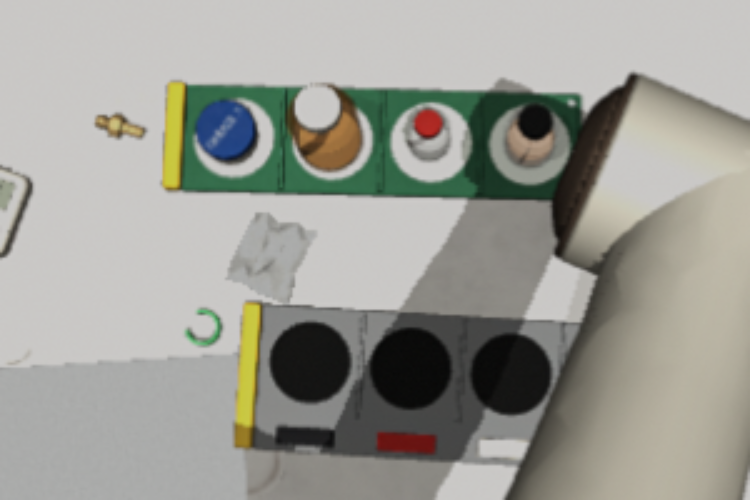

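View pics/s1.png

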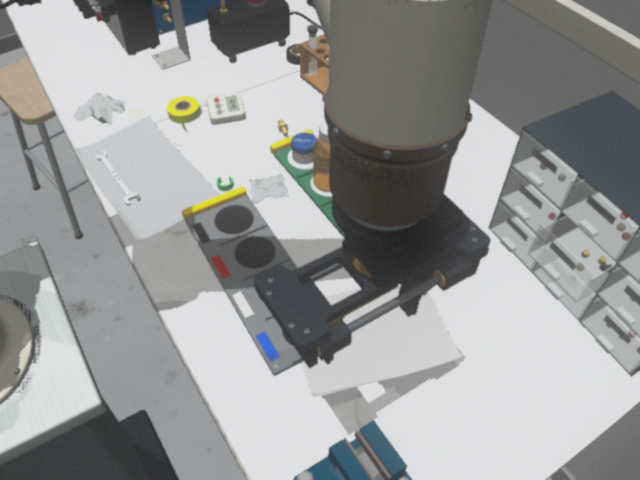

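All four stand on their discs in the reverse order: blue (225,130), amber (325,135), red (430,135), black (530,135) in the crop. They are within 1.5 mm of centre and the arm is clear.

```bash
python3 -c "
from station import *
print(finish_job())"
```

```text
the job is handed in; nothing more can be done
None
```

All four containers stand released in the green rack in reverse order. From its yellow end they run blue, amber, red, black; in the stock rack they ran black, red, amber, blue. I handed the job in after about 28 s of the 109 s allowed.

- **Placing:** the last top-camera depth check put every cap within about 1.5 mm of its disc centre, against the 12 mm allowed. Cap heights matched containers standing upright on the rack floor. The fingers were fully open and the arm was clear of everything.
- **Disagreement:** when I gripped the blue jar, the gripper read about 44.5 mm against the stated 46 mm lid. A picture after lifting showed the jar held level, and it was set down normally.
- **Not confirmed:** in the final scene view the arm hid the red and black bottles, so for those two only the top camera confirms the result.

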